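# Find the ball bearing in the lidded cans

### The job

One of the two grey cans with orange lids holds a steel ball bearing, the other a brass gear. Lift the lids to find the bearing: lay the lid of its can flat on the blue mat, knob up, then take the bearing out and set it down flat on the mat beside the lid, without dropping it. The other can must end closed with its own lid, so put that lid back if you lifted it.

Things in the scene. Friction and masses are not known exactly. Their poses are not given: they have to be found in the camera images.
- lid_1_knob (a point): Loose lid of the BEARING's can: orange disc 108 mm wide, 6 thick, 110 g; below it a plug 8 deep, 88 wide tapering to 76 (6 mm play in the can's mouth, just lifts off); above it a stem 14 wide, 16 high, then a grey round knob 24 wide, 24 high. Point: knob centre, 28 above the disc's top, 42 above the plug's bottom; 79 above the bench when on its can, 44 above the mat's top when flat on it. z up.
- lid_2_knob (a point): Loose lid of the GEAR's can, identical to the other lid; point: its knob's centre. Both cans are alike: grey, round, fixed to the bench, 108 mm wide outside, 100 inside, 45 high, inner floor 5 above the bench; each can's axis is right below its knob at the start. The gear: yellow brass, 43 mm wide, 14 high, loose in the can's middle.
- bearing_center (a point): Steel ball bearing, a disc 36 mm across and 22 mm high with a dark shield ring and bore seen on its flat faces, 100 g, loose, lying flat near the middle (within about 5 mm) of its can, hidden under the lid. The point is its centre, 11 mm above its underside: 16 mm above the bench in the can, 11 mm above the mat's top when flat on it. z is its axis, up.
- mat: Blue flat mat fixed to the bench, 240 mm along its x, 150 mm along its y, 2 mm thick, with a thin white line along each long edge. Origin: centre of its underside, on the bench. Empty at the start, with room for a lid at one end and the bearing at the other.
Things that resemble listed ones, but are neither listed nor needed, are in the scene too. Leave any pink look-alike of the part that bears lid_2_knob alone.

How it is judged:
By the outcome, as a careful person would: the job done as asked, in the order asked, and still so for the second after the job is handed in, with the robot touching nothing.
It also fails if it takes over 72 s, if anything falls off the work surface, if the arm or the gripper's body presses on something with over 40 N, if the wrist force passes 120 N, or if a joint passes its speed limit or range.

### The arm

A 6-joint arm with a two-finger parallel gripper is mounted at the origin on the work surface. World frame = base frame: x ahead of the robot, y to its left, z up, the work surface at z = 0. Lengths are in m, angles in rad, forces in N, time in s.
With the tool pointing down it reaches from about 0.275 to 0.75 m from the base axis. Payload 10.2 kg.
Tool frame: the origin (TCP) lies midway between the tips of the shut fingers; the grasp point (between the pads) lies 19 mm behind it; z points along the fingers, y is the line along which they close (so a half turn about z gives the same grasp; the last joint's range is limited). The gripper opens to 88 mm and grips with 3 to 60 N. Pads are 18 mm wide; open, the fingers measure 123 mm over their backs; the gripper's body (75 mm by 187 mm) begins 45 mm behind the grasp point.
Start: joints at [1.052, 0.313, 1.498, -0, 1.331, -0.223], TCP at [0.153, 0.502, 0.239] pointing down, gripper open.
Joint ranges: [-2.94, 2.94], [-0.97, 2.17], [0.19, 2.56], [-1.23, 4.37], [0.02, 3.11], [-2.88, 2.88]. Speed limits (rad/s): [2.39, 2.39, 3.01, 3.14, 3.14, 3.14].

### API

Orientations are given as [roll, pitch, yaw] about the fixed x, y, z axes, in that order (R = Rz(yaw) Ry(pitch) Rx(roll)).
In Python, from rig import status, imaging, ctrl gives the robot as it stands.
- The arm moves only by the tool drive_tool, never from a script. Its argument "moves" is a list of rows, each an object with "delta_pos": the shift along the tool's x, y, z in mm, a list of three; "angular": the turn, a rotation vector about the tool's x, y, z in degrees, a list of three. A call has 1 to 12 rows; each row shifts and turns the commanded pose from where the row before left it, along the tool's axes as they then stand; what a row does not reach is not made up. A row lasts 1/8 s, in which the tool goes at most 62.5 mm and 10.7 degrees, less where a joint would pass 70% of its speed; a pose out of reach is approached as far as the arm can. A call is refused whole if a number of a shift passes 62.5 or a number of a turn 10.7, either way. A call with a gripper value outside its range is refused whole. "jaw" is the finger opening in mm, from 0 to 88.1, set as the call begins (left out, the last holds). The fingers move at their own pace and stop on an object; "newtons" is the grip in N (left out, the last holds). Time passes only in rows, so rows that do not move let the fingers close. It gives the time, the measured TCP pose, the force, the opening and the grip force at its end, in the units of the state.
- status.read_state(): the state, without advancing time (a new reading comes with each control period).
- imaging.camera(name): name is "scene" or "side" or "wrist"; returns a dict with "frame" (480x640x3 uint8, red, green, blue), "z_map" (480x640 float32, m along the optical axis (not along the pixel's ray), 0 where there is no reading), "mtx" (3x3 intrinsics, pixels), "R" (3x3) and "t" (3): a world point X has camera coordinates R X + t. Camera axes: x right, y down, z forward; pixel columns grow to the right and rows downward; lengths in m; the calibration is good to about 2 mm. A picture is of the moment at which its call begins.
- ctrl.job_done(): hands the job in; it is judged then, once.
Trained networks look in a picture, given as the dict that the camera call returned (one of the last four; its "shot" number tells which), for a name from the list of things; names that differ only in an ending like _2 or _b are one class to them, and where a whole thing is asked for, a point or a joint stands for the part that bears it (a point fixed in the world has none). Each returns a list of dicts, best first, with "confidence" (0 to 1); they miss things now and then, are a little off and sometimes report something else, mostly with a low value. They report only what shows in the picture. A call takes as long as a camera call. They do not tell look-alikes from the thing itself.
- imaging.boxes_of(picture, target): "centre" ([x, y, z] in m, in world coordinates, good to about 4 mm: the middle of the surface that is visible of it).
- imaging.cut_out(picture, target): "pixels" (480x640 bool, what is visible of it).
- imaging.mark_of(picture, target): "centre" ([x, y, z] in m, in world coordinates, good to about 4 mm: a listed point, or the origin of a listed thing).
The state is a dict: "t": time; "q": joint angles; "dq": joint speeds; "joint_efforts": joint torques, N m; "eef_pos": TCP position; "tcp_rot": TCP orientation; "ft_force": force on the tool from outside, world axes, zero at the start; "wrist_torque": the same for the moment, N m; "finger_gap": opening from 0.0 (shut) to 1.0 (fully open); "grasp_force": force on a finger pad.
Only numpy, scipy, OpenCV 4.12 (cv2) and the standard library are available. Lean on these libraries where they do the work, as an engineer would, in place of code of your own. Each camera call takes 0.05 s, during which the arm holds its last target. There are 200 camera calls.

## Working session

There is one attempt and no reset: what is moved stays moved. The work goes in short steps, Python scripts to look and compute and a tool call to move; the robot and the scene stay as the last step left them, time stands still between calls to the robot, and variables do not carry over. Pictures are saved under pics/ and viewed, at most 10 in all, crops included, and the job is handed in when it is done.

Besides the shell and the picture viewer there is one more tool, called after "Request:" as name([rows], argument=value, ...), one row to a line, values as JSON. drive_tool: Moves the arm, as the interface text tells. Its arguments: {"type":"object","properties":{"moves":{"type":"array"},"jaw":{"type":"number"},"newtons":{"type":"number"}},"required":["moves"]}

```bash
mkdir -p pics; cat > h.py <<'E'
from rig import status, imaging, ctrl
import numpy as np, cv2
def save(p,n): cv2.imwrite('pics/'+n,p["frame"][:,:,::-1])
def px(p,X):
    c=p["R"]@np.array(X)+p["t"]; u=p["mtx"]@c; return (u[:2]/u[2]).round().astype(int).tolist()
def world(p,u,v,z=None):
    r=np.linalg.inv(p["mtx"])@[u,v,1]
    if z is None: return p["R"].T@(r*p["z_map"][int(v),int(u)]-p["t"])
    o=-p["R"].T@p["t"]; d=p["R"].T@r; return o+d*(z-o[2])/d[2]
E
cat > a.py <<'E'
from h import *
ims=[]
for n in("scene","side"):
    p=imaging.camera(n); ims.append(p["frame"])
    for t in("lid_1_knob","mat"):
        for d in imaging.mark_of(p,t): print(n,t,np.round(d["centre"],3),round(d["confidence"],2),px(p,d["centre"]))
    m=imaging.cut_out(p,"mat")
    if m:
        v,u=np.nonzero(m[0]["pixels"]); W=np.array([world(p,a,b,0.002)[:2] for a,b in zip(u[::7],v[::7])])
        print(cv2.minAreaRect(W.astype(np.float32)*1000))
s=status.read_state(); print(s)
cv2.imwrite("pics/a.png",cv2.resize(np.vstack(ims),(400*1,600))[:,:,::-1]); cv2.imwrite("pics/s.png",ims[0][:,:,::-1])
E
python3 a.py
```

```text
scene lid_1_knob [ 0.537 -0.236  0.078] 0.82 [165, 219]
scene mat [ 0.542  0.023 -0.001] 0.86 [299, 285]
((540.332763671875, 22.28369903564453), (245.40806579589844, 151.7553253173828), 7.409352779388428)
side lid_1_knob [ 0.538 -0.238  0.078] 0.9 [339, 180]
side mat [ 0.542  0.021 -0.003] 0.9 [296, 273]
((541.472900390625, 23.107254028320312), (239.6951904296875, 154.2061004638672), 7.630242347717285)
{'t': 0.4, 'q': array([ 1.05157305e+00,  3.12974543e-01,  1.49777985e+00, -3.50740151e-05,
        1.33098946e+00, -2.23425957e-01]), 'dq': array([-0.00013444,  0.0008617 , -0.00212114, -0.00125207, -0.00141216,
       -0.00022799]), 'joint_efforts': array([-2.22885741e-03, -4.01768589e+01, -2.52194828e+01,  6.93942583e-02,
        3.26359773e-02,  9.77257102e-07]), 'eef_pos': array([0.15306151, 0.50217114, 0.23865192]), 'tcp_rot': array([-3.14143767e+00, -2.78940085e-07,  2.84580367e+00]), 'ft_force': array([-0.4097958 ,  0.17234792, -0.37077542]), 'wrist_torque': array([-0.03696655,  0.03824922,  0.02059329]), 'grasp_force': 0.0, 'finger_gap': 1.0040376486488125}
```

View pics/s.png

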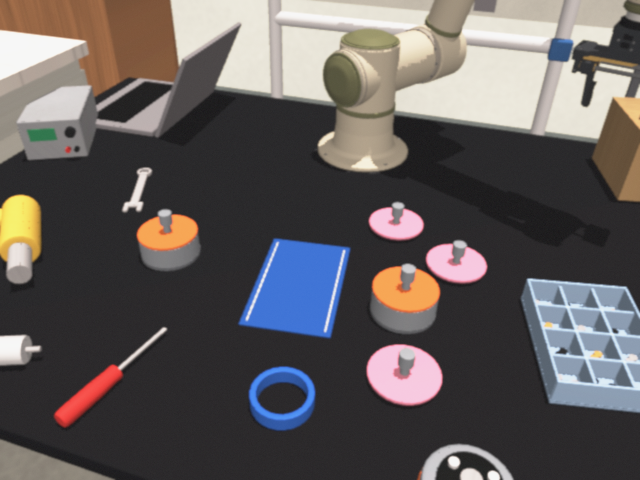

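View pics/a.png

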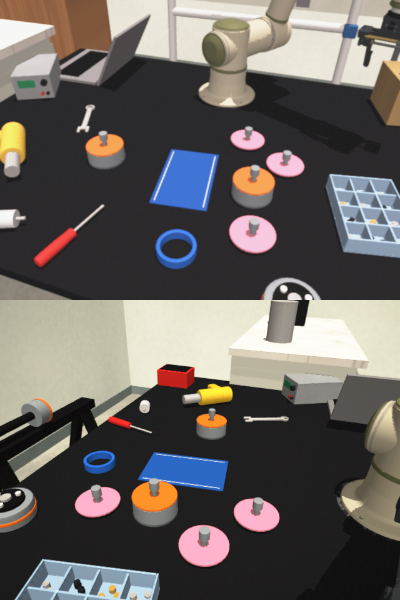

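The scene picture shows closed cans at knobs (165,219) and (408,272), the mat between them at (299,285), and three pink look-alike lids to leave alone. The network missed the second can's knob, so I'll measure it from the two views.

```bash
cat > b.py <<'E'
from h import *
P=[]
for n,u,v in(("scene",408,270),("side",246,296)):
    p=imaging.camera(n); f=p["frame"].astype(int)
    hsv=cv2.cvtColor(p["frame"],cv2.COLOR_RGB2HSV)
    W=np.array([world(p,a,b) for b in range(v-70,v+80) for a in range(u-70,u+70) if 5<hsv[b,a,0]<18 and hsv[b,a,1]>150 and p["z_map"][b,a]>0])
    W=W[(W[:,2]>.035)&(W[:,2]<.07)]
    print(n,"disc",len(W),(W.min(0)+W.max(0))/2,W.max(0)-W.min(0),np.median(W[:,2]))
    K=np.array([world(p,a,b) for b in range(v-40,v+40) for a in range(u-40,u+40) if hsv[b,a,1]<60 and p["z_map"][b,a]>0])
    K=K[K[:,2]>.062]; print("knob",len(K),K.mean(0),K.max(0)[2])
    for d in imaging.boxes_of(p,"lid_2_knob"): print(np.round(d["centre"],3),round(d["confidence"],2))
E
python3 b.py
```

```text
scene disc 2065 [0.55164897 0.20969848 0.05727098] [0.10781498 0.10738049 0.02391562] 0.052043996060534434
knob 241 [0.55535937 0.20964625 0.08464018] 0.09476442520407545
[0.412 0.282 0.019] 0.84
[0.701 0.243 0.016] 0.79
[0.324 0.153 0.018] 0.65
[0.558 0.212 0.051] 0.58
side disc 2486 [0.54966708 0.20921131 0.05742642] [0.10780411 0.10942839 0.02403343] 0.050685047523026855
knob 297 [0.54748818 0.21511079 0.08343788] 0.09224257381706591
[0.688 0.246 0.012] 0.76
[0.312 0.155 0.014] 0.73
[0.543 0.219 0.05 ] 0.64
[0.402 0.288 0.014] 0.58
```

Request:
drive_tool([
  {"delta_pos": [-30,-10,5],"angular": [0,0,0]},
  {"delta_pos": [-45,-16,9],"angular": [0,0,0]},
  {"delta_pos": [-45,-16,9],"angular": [0,0,0]},
  {"delta_pos": [-45,-16,9],"angular": [0,0,0]},
  {"delta_pos": [-45,-16,9],"angular": [0,0,0]},
  {"delta_pos": [-45,-16,9],"angular": [0,0,0]},
  {"delta_pos": [-45,-16,9],"angular": [0,0,0]},
  {"delta_pos": [-45,-16,9],"angular": [0,0,0]},
  {"delta_pos": [-45,-16,9],"angular": [0,0,0]},
  {"delta_pos": [-45,-16,9],"angular": [0,0,0]},
  {"delta_pos": [-30,-11,3],"angular": [0,0,0]},
  {"delta_pos": [0,0,0],"angular": [0,0,0]},
], jaw=60, newtons=25)

```text
t: 2.1
eef_pos: [0.5507, 0.2075, 0.1491]
tcp_rot: [-3.141, -0.0, 2.843]
ft_force: [-1.0, 0.1, -0.3]
finger_gap: 0.683
grasp_force: 0.0
```

```bash
cat >> h.py <<'E'
from scipy.spatial.transform import Rotation as Ro
def go(X):  # tool-axes shift (mm) from measured TCP to X
    s=status.read_state(); R=Ro.from_euler('xyz',s["tcp_rot"]).as_matrix()
    print("tcp",np.round(s["eef_pos"],4),np.round(s["tcp_rot"],3),"f",np.round(s["ft_force"],1),"gap",round(s["finger_gap"]*88.1,1),"grip",round(s["grasp_force"],1),"t",round(s["t"],2))
    print("shift",np.round(R.T@(np.array(X)-s["eef_pos"])*1000,1)); return s
E
python3 - <<'E'
from h import *
go([.550,.210,.060])
p=imaging.camera("wrist"); save(p,"w1.png")
for d in imaging.mark_of(p,"lid_1_knob"): print(np.round(d["centre"],3),round(d["confidence"],2),px(p,d["centre"]))
print(px(p,[.55,.21,.079]))
E
```

```text
tcp [0.5507 0.2075 0.1491] [-3.141 -0.     2.843] f [-1.   0.1 -0.3] gap 60.2 grip 0.0 t 2.1
shift [ 1.4  2.2 89.1]
[325, 253]
```

View pics/w1.png

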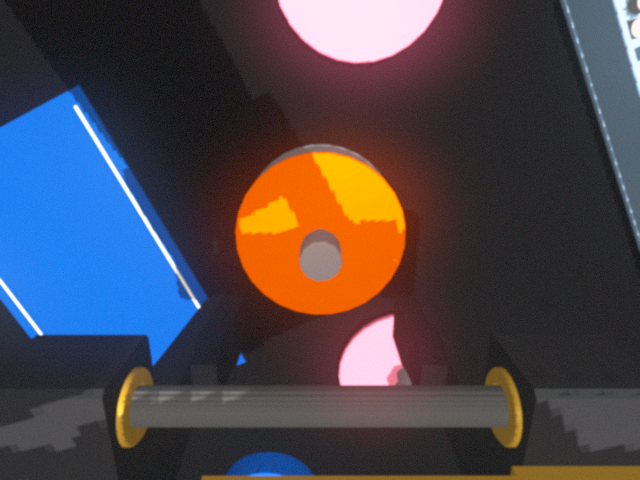

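The wrist view shows lid B's knob at (321,257), within about 2 mm of my estimate. I'll go down and grip.

Request:
drive_tool([
  {"delta_pos": [1,1,25],"angular": [0,0,0]},
  {"delta_pos": [0,1,30],"angular": [0,0,0]},
  {"delta_pos": [0,0,24],"angular": [0,0,0]},
  {"delta_pos": [0,0,10],"angular": [0,0,0]},
  {"delta_pos": [0,0,0],"angular": [0,0,0]},
])

```text
t: 2.82
eef_pos: [0.549, 0.2116, 0.0609]
tcp_rot: [-3.142, -0.0, 2.847]
ft_force: [0.2, 0.3, -0.1]
finger_gap: 0.682
grasp_force: 0.0
```

Request:
drive_tool([
  {"delta_pos": [0,0,0],"angular": [0,0,0]},
  {"delta_pos": [0,0,0],"angular": [0,0,0]},
  {"delta_pos": [0,0,0],"angular": [0,0,0]},
  {"delta_pos": [0,0,0],"angular": [0,0,0]},
  {"delta_pos": [0,0,0],"angular": [0,0,0]},
], jaw=10, newtons=30)

```text
t: 3.45
eef_pos: [0.5495, 0.211, 0.061]
tcp_rot: [3.142, 0.0, 2.846]
ft_force: [-1.0, -0.6, 1.8]
finger_gap: 0.26
grasp_force: 30.0
```

Request:
drive_tool([
  {"delta_pos": [0,0,-8],"angular": [0,0,0]},
  {"delta_pos": [0,0,-15],"angular": [0,0,0]},
  {"delta_pos": [0,0,-30],"angular": [0,0,0]},
  {"delta_pos": [0,0,-35],"angular": [0,0,0]},
  {"delta_pos": [0,0,-25],"angular": [0,0,0]},
  {"delta_pos": [0,0,-10],"angular": [0,0,0]},
  {"delta_pos": [0,0,0],"angular": [0,0,0]},
])

```text
t: 4.32
eef_pos: [0.5494, 0.211, 0.184]
tcp_rot: [3.141, 0.001, 2.846]
ft_force: [-0.5, -0.7, -2.0]
finger_gap: 0.259
grasp_force: 30.0
```

```bash
python3 - <<'E'
from h import *
go([.55,.21,.06])
o=[]
for n in("scene","side"):
    p=imaging.camera(n); u,v=px(p,[.55,.21,.06]); u=max(u,150); v=max(v,120)
    for d in imaging.mark_of(p,"bearing_center"): print(n,np.round(d["centre"],3),round(d["confidence"],2),px(p,d["centre"]))
    o.append(cv2.resize(p["frame"][v-120:v+80,u-100:u+100],(400,400)))
cv2.imwrite("pics/c.png",np.hstack(o)[:,:,::-1])
E
```

```text
tcp [0.5494 0.211  0.184 ] [3.141e+00 1.000e-03 2.846e+00] f [-0.5 -0.7 -2. ] gap 22.8 grip 30.0 t 4.33
shift [ -0.8  -0.9 124. ]
```

View pics/c.png

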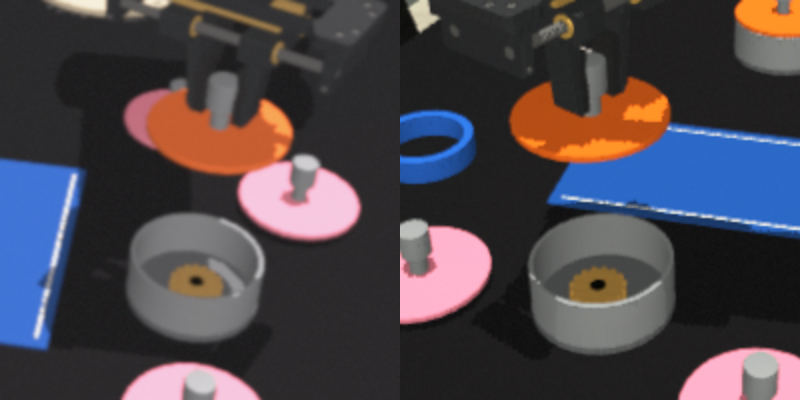

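Can B holds the brass gear (left crop at (197,280), right crop at (598,285)), so this lid goes straight back.

Request:
drive_tool([
  {"delta_pos": [0,0,10],"angular": [0,0,0]},
  {"delta_pos": [0,0,30],"angular": [0,0,0]},
  {"delta_pos": [0,0,35],"angular": [0,0,0]},
  {"delta_pos": [0,0,25],"angular": [0,0,0]},
  {"delta_pos": [0,0,12],"angular": [0,0,0]},
  {"delta_pos": [0,0,7],"angular": [0,0,0]},
  {"delta_pos": [0,0,4],"angular": [0,0,0]},
  {"delta_pos": [0,0,0],"angular": [0,0,0]},
  {"delta_pos": [0,0,0],"angular": [0,0,0]},
])

```text
t: 5.65
eef_pos: [0.5496, 0.2111, 0.0612]
tcp_rot: [3.141, 0.001, 2.846]
ft_force: [-0.2, 0.1, -0.8]
finger_gap: 0.256
grasp_force: 30.0
```

Request:
drive_tool([
  {"delta_pos": [0,0,0],"angular": [0,0,0]},
  {"delta_pos": [0,0,0],"angular": [0,0,0]},
  {"delta_pos": [0,0,0],"angular": [0,0,0]},
  {"delta_pos": [0,0,-10],"angular": [0,0,0]},
  {"delta_pos": [0,0,-30],"angular": [0,0,0]},
  {"delta_pos": [0,0,-35],"angular": [0,0,0]},
  {"delta_pos": [0,0,-20],"angular": [0,0,0]},
  {"delta_pos": [0,0,0],"angular": [0,0,0]},
], jaw=60)

```text
t: 6.65
eef_pos: [0.55, 0.2112, 0.1576]
tcp_rot: [3.14, 0.003, 2.846]
ft_force: [-0.6, 0.1, 0.1]
finger_gap: 0.681
grasp_force: 0.0
```

```bash
python3 b.py; python3 - <<'E'
from h import *
go([.537,-.237,.156])
for n in("scene","side"):
    p=imaging.camera(n); hsv=cv2.cvtColor(p["frame"],cv2.COLOR_RGB2HSV); u,v=px(p,[.537,-.237,.05])
    W=np.array([world(p,a,b) for b in range(v-60,v+60) for a in range(u-60,u+60) if 5<hsv[b,a,0]<18 and hsv[b,a,1]>150 and p["z_map"][b,a]>0])
    W=W[(W[:,2]>.046)&(W[:,2]<.058)]; print(n,(W.min(0)+W.max(0))/2,W.max(0)-W.min(0),np.median(W[:,2]))
E
```

```text
scene disc 2077 [0.55118285 0.21115565 0.05017188] [0.10828857 0.10884901 0.0112223 ] 0.05204194194680646
knob 434 [0.56147324 0.22751603 0.12367793] 0.19062700078262168
[0.56  0.215 0.05 ] 0.93
[0.326 0.161 0.015] 0.89
[0.415 0.28  0.016] 0.74
[0.702 0.24  0.016] 0.62
[0.561 0.023 0.   ] 0.2
side disc 2510 [0.55018368 0.21175601 0.0535323 ] [0.10711901 0.10943938 0.03167887] 0.05066415786368411
knob 482 [0.5508978  0.23049608 0.11363332] 0.1772542692078811
[0.687 0.244 0.01 ] 0.87
[0.542 0.218 0.052] 0.84
[0.4   0.288 0.012] 0.78
[0.311 0.157 0.012] 0.62
tcp [0.5489 0.2109 0.1547] [-3.141e+00 -2.000e-03  2.846e+00] f [-0.1 -0.  -0.4] gap 60.0 grip 0.0 t 6.85
shift [-119.2 -432.    -1.2]
scene [ 0.53714566 -0.23539849  0.05135173] [0.10891269 0.10905983 0.00956019] 0.05203816956512386
side [ 0.5367501  -0.2348799   0.04970413] [0.10696461 0.11175656 0.00701606] 0.050880607760562725
```

Lid B is seated again at disc height 0.051. Next is can A, at (0.537, -0.2355).

Request:
drive_tool([
  {"delta_pos": [-8,-28,0],"angular": [0,0,0]},
  {"delta_pos": [-12,-44,0],"angular": [0,0,0]},
  {"delta_pos": [-12,-44,0],"angular": [0,0,0]},
  {"delta_pos": [-12,-44,0],"angular": [0,0,0]},
  {"delta_pos": [-12,-44,0],"angular": [0,0,0]},
  {"delta_pos": [-12,-44,0],"angular": [0,0,0]},
  {"delta_pos": [-12,-44,0],"angular": [0,0,0]},
  {"delta_pos": [-12,-44,0],"angular": [0,0,0]},
  {"delta_pos": [-12,-44,0],"angular": [0,0,0]},
  {"delta_pos": [-12,-34,0],"angular": [0,0,0]},
  {"delta_pos": [-3,-17,0],"angular": [0,0,0]},
  {"delta_pos": [0,0,0],"angular": [0,0,0]},
])

```text
t: 8.45
eef_pos: [0.5373, -0.236, 0.1553]
tcp_rot: [3.141, -0.001, 2.845]
ft_force: [0.3, 0.6, 0.2]
finger_gap: 0.679
grasp_force: 0.0
```

```bash
python3 - <<'E'
from h import *
go([.537,-.2355,.061])
E
```

```text
tcp [ 0.5373 -0.236   0.1553] [ 3.141e+00 -1.000e-03  2.845e+00] f [0.3 0.6 0.2] gap 59.9 grip 0.0 t 8.45
shift [ 0.4  0.4 94.3]
```

Request:
drive_tool([
  {"delta_pos": [0,0,20],"angular": [0,0,0]},
  {"delta_pos": [0,0,35],"angular": [0,0,0]},
  {"delta_pos": [0,0,28],"angular": [0,0,0]},
  {"delta_pos": [0,0,11],"angular": [0,0,0]},
  {"delta_pos": [0,0,0],"angular": [0,0,0]},
])

```text
t: 9.07
eef_pos: [0.5377, -0.2351, 0.0618]
tcp_rot: [3.141, -0.0, 2.847]
ft_force: [0.7, -0.6, 0.9]
finger_gap: 0.684
grasp_force: 0.0
```

Request:
drive_tool([
  {"delta_pos": [0,0,0],"angular": [0,0,0]},
  {"delta_pos": [0,0,0],"angular": [0,0,0]},
  {"delta_pos": [0,0,0],"angular": [0,0,0]},
  {"delta_pos": [0,0,0],"angular": [0,0,0]},
  {"delta_pos": [0,0,0],"angular": [0,0,0]},
], jaw=10)

```text
t: 9.7
eef_pos: [0.5376, -0.236, 0.062]
tcp_rot: [-3.141, 0.0, 2.846]
ft_force: [-0.8, -0.1, 2.2]
finger_gap: 0.261
grasp_force: 30.0
```

Request:
drive_tool([
  {"delta_pos": [0,0,-8],"angular": [0,0,0]},
  {"delta_pos": [0,0,-15],"angular": [0,0,0]},
  {"delta_pos": [0,0,-30],"angular": [0,0,0]},
  {"delta_pos": [0,0,-35],"angular": [0,0,0]},
  {"delta_pos": [0,0,-12],"angular": [0,0,0]},
  {"delta_pos": [0,0,0],"angular": [0,0,0]},
])

```text
t: 10.45
eef_pos: [0.5376, -0.236, 0.1621]
tcp_rot: [-3.141, 0.001, 2.846]
ft_force: [1.5, 0.5, -1.7]
finger_gap: 0.264
grasp_force: 30.0
```

```bash
python3 - <<'E'
from h import *
a=np.radians(7.5); c=np.array([.541,.0225]); ax=np.array([np.cos(a),np.sin(a)])
print("lid far",c+.058*ax,"near",c-.058*ax)
go([*(c-.058*ax),.100])
for n in("scene","side"):
    p=imaging.camera(n); 
    for d in imaging.mark_of(p,"bearing_center"): print(n,np.round(d["centre"],3),round(d["confidence"],2),px(p,d["centre"]))
    save(p,"d_%s.png"%n)
    hsv=cv2.cvtColor(p["frame"],cv2.COLOR_RGB2HSV); v,u=np.nonzero((hsv[:,:,0]>100)&(hsv[:,:,0]<125)&(hsv[:,:,1]>150)&(hsv[:,:,2]>60))
    W=np.array([world(p,i,j) for i,j in zip(u,v)]); W=W[(abs(W[:,2])<.012)&(abs(W[:,0]-.54)<.15)&(abs(W[:,1]-.02)<.11)]
    print(cv2.minAreaRect((W[:,:2]*1000).astype(np.float32)),np.median(W[:,2]))
E
```

```text
lid far [0.5985038  0.03007052] near [0.4834962  0.01492948]
tcp [ 0.5376 -0.236   0.1621] [-3.141e+00  1.000e-03  2.846e+00] f [ 1.5  0.5 -1.7] gap 23.3 grip 30.0 t 10.45
shift [125.  224.2  61.9]
scene [ 0.537 -0.239  0.017] 0.51 [169, 245]
((539.4130859375, 21.294479370117188), (247.9402618408203, 153.25747680664062), 7.780440807342529) 0.0030774358623929425
side [ 0.539 -0.24   0.014] 0.46 [337, 206]
((543.650634765625, 20.30108642578125), (243.66192626953125, 160.4951171875), 7.766667366027832) 0.0017670529654855562
```

Request:
drive_tool([
  {"delta_pos": [10,18,0],"angular": [0,0,0]},
  {"delta_pos": [20,36,0],"angular": [0,0,0]},
  {"delta_pos": [20,36,0],"angular": [0,0,0]},
  {"delta_pos": [20,36,0],"angular": [0,0,0]},
  {"delta_pos": [20,36,0],"angular": [0,0,0]},
  {"delta_pos": [20,36,15],"angular": [0,0,0]},
  {"delta_pos": [12,20,30],"angular": [0,0,0]},
  {"delta_pos": [3,6,35],"angular": [0,0,0]},
  {"delta_pos": [0,0,25],"angular": [0,0,0]},
  {"delta_pos": [0,0,10],"angular": [0,0,0]},
  {"delta_pos": [0,0,0],"angular": [0,0,0]},
])

```text
t: 12.02
eef_pos: [0.4832, 0.0147, 0.0465]
tcp_rot: [-3.141, -0.001, 2.846]
ft_force: [0.3, 0.2, -0.1]
finger_gap: 0.256
grasp_force: 30.0
```

Request:
drive_tool([
  {"delta_pos": [0,0,6],"angular": [0,0,0]},
  {"delta_pos": [0,0,5],"angular": [0,0,0]},
  {"delta_pos": [0,0,4],"angular": [0,0,0]},
  {"delta_pos": [0,0,2],"angular": [0,0,0]},
  {"delta_pos": [0,0,0],"angular": [0,0,0]},
])

```text
t: 12.65
eef_pos: [0.4833, 0.0148, 0.0297]
tcp_rot: [-3.142, -0.0, 2.846]
ft_force: [0.6, -0.0, -0.8]
finger_gap: 0.257
grasp_force: 30.0
```

Request:
drive_tool([
  {"delta_pos": [0,0,0.6],"angular": [0,0,0]},
  {"delta_pos": [0,0,0.6],"angular": [0,0,0]},
  {"delta_pos": [0,0,0],"angular": [0,0,0]},
])

```text
t: 13.02
eef_pos: [0.4833, 0.0148, 0.0285]
tcp_rot: [-3.142, -0.0, 2.846]
ft_force: [-0.1, -0.6, -2.8]
finger_gap: 0.258
grasp_force: 30.0
```

Request:
drive_tool([
  {"delta_pos": [0,0,0.6],"angular": [0,0,0]},
  {"delta_pos": [0,0,0],"angular": [0,0,0]},
])

```text
t: 13.28
eef_pos: [0.4833, 0.0148, 0.0279]
tcp_rot: [-3.142, -0.0, 2.846]
ft_force: [-0.0, -1.1, -1.4]
finger_gap: 0.261
grasp_force: 30.0
```

```bash
python3 - <<'E'
from h import *
for i in range(4):
    p=imaging.camera("side"); s=status.read_state(); print(s["ft_force"],s["eef_pos"][2])
E
```

```text
[ 0.02779262 -0.34706663 -0.06967356] 0.02791077978901258
[-0.02025929 -0.32361341 -1.03763257] 0.027925569632195158
[ 0.03804482 -0.07188087 -1.09628114] 0.027931419904953406
[-0.02080319  0.0040097  -1.08253872] 0.027943417025074673
```

Request:
drive_tool([
  {"delta_pos": [0,0,0.7],"angular": [0,0,0]},
  {"delta_pos": [0,0,0],"angular": [0,0,0]},
])

```text
t: 13.72
eef_pos: [0.4833, 0.0148, 0.0272]
tcp_rot: [-3.142, -0.0, 2.846]
ft_force: [-0.1, -0.2, -1.4]
finger_gap: 0.26
grasp_force: 30.0
```

Request:
drive_tool([
  {"delta_pos": [0,0,0.7],"angular": [0,0,0]},
  {"delta_pos": [0,0,0],"angular": [0,0,0]},
])

```text
t: 13.98
eef_pos: [0.4834, 0.0148, 0.0269]
tcp_rot: [-3.142, 0.0, 2.846]
ft_force: [-2.4, -0.4, 5.6]
finger_gap: 0.258
grasp_force: 30.0
```

Force rises at TCP z 0.027, so the lid is on the mat. I'll release and go back to can A.

Request:
drive_tool([
  {"delta_pos": [0,0,0],"angular": [0,0,0]},
  {"delta_pos": [0,0,0],"angular": [0,0,0]},
  {"delta_pos": [0,0,0],"angular": [0,0,0]},
  {"delta_pos": [0,0,-10],"angular": [0,0,0]},
  {"delta_pos": [0,0,-30],"angular": [0,0,0]},
  {"delta_pos": [0,0,-50],"angular": [0,0,0]},
  {"delta_pos": [0,0,-40],"angular": [0,0,0]},
  {"delta_pos": [0,0,0],"angular": [0,0,0]},
], jaw=60)

```text
t: 14.98
eef_pos: [0.4846, 0.0146, 0.1597]
tcp_rot: [3.141, 0.006, 2.846]
ft_force: [0.2, 0.3, -0.1]
finger_gap: 0.678
grasp_force: 0.0
```

Request:
drive_tool([
  {"delta_pos": [-12,-20,0],"angular": [0,0,0]},
  {"delta_pos": [-22,-40,0],"angular": [0,0,0]},
  {"delta_pos": [-22,-40,0],"angular": [0,0,0]},
  {"delta_pos": [-22,-40,0],"angular": [0,0,0]},
  {"delta_pos": [-22,-40,0],"angular": [0,0,0]},
  {"delta_pos": [-20,-36,0],"angular": [0,0,0]},
  {"delta_pos": [-5,-8,0],"angular": [0,0,0]},
  {"delta_pos": [0,0,0],"angular": [0,0,0]},
])

```text
t: 15.98
eef_pos: [0.5373, -0.2355, 0.1558]
tcp_rot: [3.141, -0.001, 2.845]
ft_force: [-1.0, 0.6, -0.3]
finger_gap: 0.684
grasp_force: 0.0
```

```bash
python3 - <<'E'
from h import *
p=imaging.camera("wrist"); save(p,"w2.png")
for d in imaging.mark_of(p,"bearing_center"): print(np.round(d["centre"],3),round(d["confidence"],2),px(p,d["centre"]))
for d in imaging.cut_out(p,"bearing_center")[:1]:
    v,u=np.nonzero(d["pixels"]); print(u.mean(),v.mean(),np.ptp(u),np.ptp(v)); W=np.array([world(p,a,b) for a,b in zip(u,v)]); z=np.median(W[:,2]); T=W[abs(W[:,2]-z)<.004]; print(z,(T.min(0)+T.max(0))/2,T.max(0)-T.min(0))
go([.537,-.239,.014])
o=[]
for n in("scene","side"):
    q=imaging.camera(n); o.append(q["frame"])
    hsv=cv2.cvtColor(q["frame"],cv2.COLOR_RGB2HSV); v,u=np.nonzero((hsv[:,:,0]>5)&(hsv[:,:,0]<18)&(hsv[:,:,1]>150))
    W=np.array([world(q,a,b) for a,b in zip(u,v)]); W=W[(abs(W[:,0]-.483)<.07)&(abs(W[:,1]-.015)<.07)&(W[:,2]<.04)]
    print(n,"lid",(W.min(0)+W.max(0))/2,W.max(0)-W.min(0),np.median(W[:,2]))
cv2.imwrite("pics/e.png",np.hstack([cv2.resize(p["frame"],(400,300)),cv2.resize(o[0],(400,300))])[:,:,::-1])
E
```

```text
[ 0.536 -0.237  0.01 ] 0.7 [317, 219]
314.9538891476479 225.09594783418723 50 53
0.02717084595840207 [ 0.53821874 -0.23947773  0.02656859] [0.03594704 0.03511254 0.00670163]
tcp [ 0.5375 -0.2346  0.1565] [ 3.141 -0.     2.847] f [-0.5  0.2 -0.5] gap 59.8 grip 0.0 t 16.12
shift [ -0.9  -4.4 142.5]
scene lid [0.47656541 0.01683368 0.0177938 ] [0.12395191 0.10366102 0.03457706] 0.01711648739217257
side lid [0.48692185 0.01506465 0.01921971] [0.11404106 0.1139998  0.03597119] 0.015782798821734237
```

View pics/e.png

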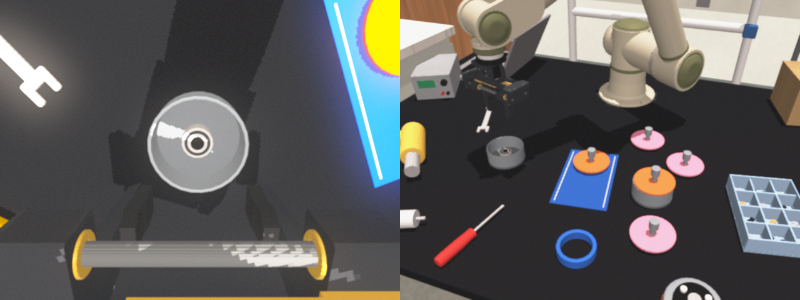

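The bearing lies in can A (left half at (197,143)) and the lid sits flat on the mat (right half at (591,158)). I'll narrow the jaw to 46 so the fingers fit inside the can, then go down.

Request:
drive_tool([
  {"delta_pos": [-1,-3,10],"angular": [0,0,0]},
  {"delta_pos": [-0.5,-1.5,30],"angular": [0,0,0]},
  {"delta_pos": [0,0,35],"angular": [0,0,0]},
  {"delta_pos": [0,0,20],"angular": [0,0,0]},
  {"delta_pos": [0,0,0],"angular": [0,0,0]},
], jaw=46)

```text
t: 16.85
eef_pos: [0.5369, -0.2401, 0.0598]
tcp_rot: [3.141, -0.003, 2.846]
ft_force: [0.0, -0.2, 0.7]
finger_gap: 0.516
grasp_force: 0.0
```

Request:
drive_tool([
  {"delta_pos": [0,0,15],"angular": [0,0,0]},
  {"delta_pos": [0,0,15],"angular": [0,0,0]},
  {"delta_pos": [0,0,12],"angular": [0,0,0]},
  {"delta_pos": [0,0,7],"angular": [0,0,0]},
  {"delta_pos": [0,0,3],"angular": [0,0,0]},
  {"delta_pos": [0,0,0],"angular": [0,0,0]},
])

```text
t: 17.6
eef_pos: [0.5378, -0.2408, 0.0096]
tcp_rot: [-3.141, 0.0, 2.846]
ft_force: [-0.0, -0.0, 1.3]
finger_gap: 0.521
grasp_force: 0.0
```

Request:
drive_tool([
  {"delta_pos": [0,0,0],"angular": [0,0,0]},
  {"delta_pos": [0,0,0],"angular": [0,0,0]},
  {"delta_pos": [0,0,0],"angular": [0,0,0]},
  {"delta_pos": [0,0,0],"angular": [0,0,0]},
], jaw=20, newtons=25)

```text
t: 18.1
eef_pos: [0.5379, -0.2408, 0.0099]
tcp_rot: [-3.141, 0.001, 2.846]
ft_force: [-0.5, 1.1, 3.9]
finger_gap: 0.398
grasp_force: 25.1
```

Request:
drive_tool([
  {"delta_pos": [0,0,-8],"angular": [0,0,0]},
  {"delta_pos": [0,0,-15],"angular": [0,0,0]},
  {"delta_pos": [0,0,-30],"angular": [0,0,0]},
  {"delta_pos": [0,0,-40],"angular": [0,0,0]},
  {"delta_pos": [0,0,-30],"angular": [0,0,0]},
  {"delta_pos": [0,0,-12],"angular": [0,0,0]},
  {"delta_pos": [0,0,0],"angular": [0,0,0]},
])

```text
t: 18.98
eef_pos: [0.5377, -0.2407, 0.1449]
tcp_rot: [-3.141, 0.001, 2.846]
ft_force: [0.0, 0.6, -2.1]
finger_gap: 0.401
grasp_force: 25.0
```

```bash
python3 - <<'E'
from h import *
a=np.radians(7.6); c=np.array([.541,.022]); ax=np.array([np.cos(a),np.sin(a)])
g=c+.075*ax; print(g); s=go([*g,.10])
o=[]
for n in("scene","side"):
    q=imaging.camera(n); u,v=px(q,s["eef_pos"]); o.append(cv2.resize(q["frame"][v-50:v+50,u-50:u+50],(400,400)))
    for d in imaging.mark_of(q,"bearing_center"): print(n,np.round(d["centre"],3),round(d["confidence"],2))
cv2.imwrite("pics/f.png",np.hstack(o)[:,:,::-1])
E
```

```text
[0.61534117 0.03191923]
tcp [ 0.5377 -0.2407  0.1449] [-3.141e+00  1.000e-03  2.846e+00] f [ 0.   0.6 -2.1] gap 35.3 grip 25.0 t 18.98
shift [  5.3 283.5  44.8]
scene [ 0.537 -0.239  0.151] 0.48
side [ 0.54  -0.242  0.149] 0.44
```

View pics/f.png

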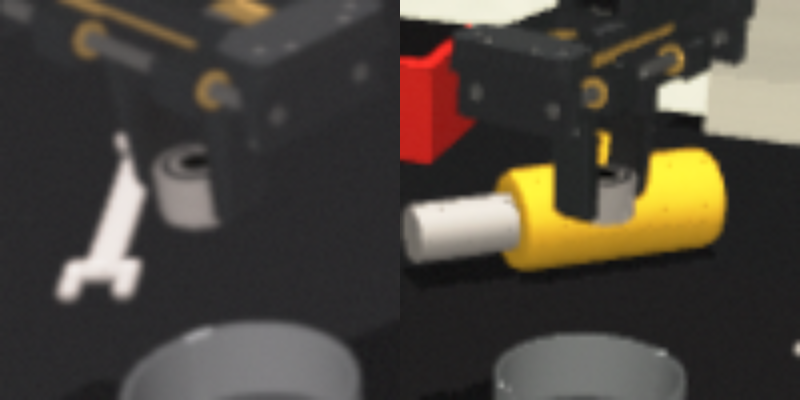

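The bearing is held level. I'll carry it to the far end of the mat.

Request:
drive_tool([
  {"delta_pos": [1,18,0],"angular": [0,0,0]},
  {"delta_pos": [1,36,0],"angular": [0,0,0]},
  {"delta_pos": [1,42,0],"angular": [0,0,0]},
  {"delta_pos": [1,42,0],"angular": [0,0,0]},
  {"delta_pos": [1,42,0],"angular": [0,0,0]},
  {"delta_pos": [0,42,0],"angular": [0,0,0]},
  {"delta_pos": [0,36,10],"angular": [0,0,0]},
  {"delta_pos": [0,20,25],"angular": [0,0,0]},
  {"delta_pos": [0,5.5,35],"angular": [0,0,0]},
  {"delta_pos": [0,0,30],"angular": [0,0,0]},
  {"delta_pos": [0,0,16],"angular": [0,0,0]},
  {"delta_pos": [0,0,0],"angular": [0,0,0]},
])

```text
t: 20.68
eef_pos: [0.6151, 0.0325, 0.0278]
tcp_rot: [-3.141, -0.002, 2.846]
ft_force: [-0.3, -0.3, -0.8]
finger_gap: 0.402
grasp_force: 25.0
```

Request:
drive_tool([
  {"delta_pos": [0,0,6],"angular": [0,0,0]},
  {"delta_pos": [0,0,6],"angular": [0,0,0]},
  {"delta_pos": [0,0,4],"angular": [0,0,0]},
  {"delta_pos": [0,0,2.5],"angular": [0,0,0]},
  {"delta_pos": [0,0,0],"angular": [0,0,0]},
  {"delta_pos": [0,0,0],"angular": [0,0,0]},
])

```text
t: 21.42
eef_pos: [0.6157, 0.0319, 0.0102]
tcp_rot: [3.142, 0.0, 2.846]
ft_force: [-0.8, 0.0, -0.4]
finger_gap: 0.397
grasp_force: 25.0
```

Request:
drive_tool([
  {"delta_pos": [0,0,1],"angular": [0,0,0]},
  {"delta_pos": [0,0,1],"angular": [0,0,0]},
  {"delta_pos": [0,0,0],"angular": [0,0,0]},
  {"delta_pos": [0,0,0],"angular": [0,0,0]},
])

```text
t: 21.92
eef_pos: [0.6156, 0.032, 0.008]
tcp_rot: [-3.142, 0.0, 2.846]
ft_force: [0.1, 0.7, -1.1]
finger_gap: 0.4
grasp_force: 25.0
```

Request:
drive_tool([
  {"delta_pos": [0,0,0.7],"angular": [0,0,0]},
  {"delta_pos": [0,0,0],"angular": [0,0,0]},
  {"delta_pos": [0,0,0],"angular": [0,0,0]},
])

```text
t: 22.3
eef_pos: [0.6156, 0.032, 0.0073]
tcp_rot: [-3.142, -0.0, 2.846]
ft_force: [0.0, -0.4, -0.8]
finger_gap: 0.4
grasp_force: 25.0
```

Request:
drive_tool([
  {"delta_pos": [0,0,0.6],"angular": [0,0,0]},
  {"delta_pos": [0,0,0],"angular": [0,0,0]},
  {"delta_pos": [0,0,0],"angular": [0,0,0]},
])

```text
t: 22.68
eef_pos: [0.6156, 0.032, 0.0069]
tcp_rot: [3.142, 0.0, 2.846]
ft_force: [-1.9, -0.1, 1.8]
finger_gap: 0.401
grasp_force: 25.1
```

Contact with the mat came at the predicted 0.0069. I'll open gently, then rise.

Request:
drive_tool([
  {"delta_pos": [0,0,0],"angular": [0,0,0]},
  {"delta_pos": [0,0,0],"angular": [0,0,0]},
  {"delta_pos": [0,0,0],"angular": [0,0,0]},
  {"delta_pos": [0,0,-6],"angular": [0,0,0]},
  {"delta_pos": [0,0,-20],"angular": [0,0,0]},
  {"delta_pos": [0,0,-40],"angular": [0,0,0]},
  {"delta_pos": [0,0,-50],"angular": [0,0,0]},
  {"delta_pos": [0,0,-50],"angular": [0,0,0]},
  {"delta_pos": [0,0,-20],"angular": [0,0,0]},
  {"delta_pos": [0,0,0],"angular": [0,0,0]},
], jaw=56)

```text
t: 23.92
eef_pos: [0.6161, 0.0319, 0.1954]
tcp_rot: [3.141, 0.004, 2.846]
ft_force: [0.0, 0.4, -0.6]
finger_gap: 0.635
grasp_force: 0.0
```

```bash
python3 - <<'E'
from h import *
go([.55,.2,.1]); o=[]
for n in("scene","side"):
    q=imaging.camera(n); o.append(cv2.resize(q["frame"][120:480,100:580],(400,300)))
    for d in imaging.mark_of(q,"bearing_center"): print(n,np.round(d["centre"],3),round(d["confidence"],2))
    for d in imaging.mark_of(q,"lid_1_knob"): print(n,np.round(d["centre"],3),round(d["confidence"],2))
cv2.imwrite("pics/g.png",np.hstack(o)[:,:,::-1])
E
```

```text
tcp [0.6161 0.0319 0.1954] [3.141 0.004 2.846] f [ 0.   0.4 -0.6] gap 56.0 grip 0.0 t 23.93
shift [112.6 141.5  95. ]
scene [0.612 0.031 0.014] 0.68
scene [0.482 0.014 0.041] 0.69
side [0.616 0.029 0.016] 0.53
side [0.484 0.013 0.043] 0.73
```

View pics/g.png

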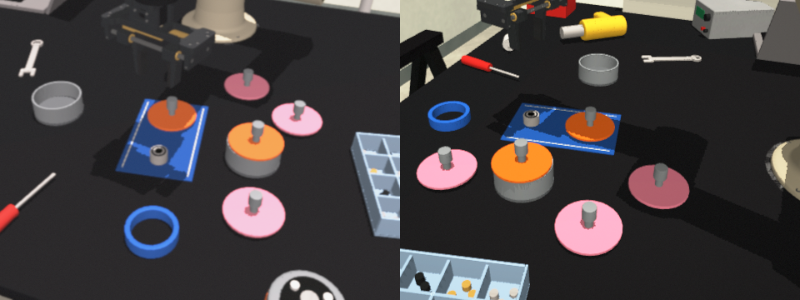

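The picture shows the bearing flat on the mat (left half at (158,155)), the lid flat beside it at (172,113), and the gear's can closed at (256,148).

```bash
python3 -c "
from rig import ctrl; print(ctrl.job_done())"
```

```text
the job is handed in; nothing more can be done
None
```

The job is handed in at about 24 s of robot time: the bearing and its can's lid lie flat on the mat, and the gear's can is closed again with its own lid.

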